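Find the rocking jar lid and press it home

TASK

One of the four identical wooden jar lids on the ledge is not pushed home, and it cannot be told by eye: press down lightly near the edge of the lids, one after another, until you find the one that rocks, then press that lid down on its middle until it sits fully home and firm. Only press with closed fingers or a fingertip: do not lift any lid, and leave the gourd, the straw and the other things on the ledge as they stand. Finish with the hand clear of everything.

Things in the scene. Friction and masses are not known exactly. Their poses are not given: they have to be found in the camera images.
- lid_a: one of four alike lids: flat round cap of pale wood, 86 mm across, 26 mm tall, no knob; its 16 mm skirt hides the jar's rim, so a loose lid looks like a firm one. Origin: centre of its top face; z up along its axis. Below it a white stoneware jar, 76 mm across, heavy: it does not shift. The jars differ in height: lid tops stand 114 to 122 mm above the ledge, loose or not.
- lid_b: lid like lid_a, same origin and axes. Which of the four is loose is not told: it stands in a different place each time and is found by pressing. A firm lid gives less than 1 mm when pressed with 5 N near its edge.
- lid_c: lid like lid_a, same origin and axes. Whichever lid is loose sits on its springy silicone ring 5 to 6 mm short of home: pressed with 4 to 5 N about 30 mm from its centre, on any side, it tilts 0.06 to 0.13 rad (that side dips 2 to 4 mm) and springs back level when let go.
- lid_d: lid like lid_a, same origin and axes. Whichever lid is loose, pressed on its middle with more than about 8 N, slides down 5 to 6 mm, stops hard on the jar's rim and stays there, firm and level.
- gourd: brown calabash gourd with a steel rim band, in a round steel wire holder 92 mm across; 106 mm tall in all. Origin: centre of its underside. Leave alone.
- bombilla: aluminium drinking straw with a flat strainer end, 179 mm long, 9 mm high, lying flat on the ledge. Origin: on its underside, near mid length; x along it to the strainer. Leave alone.
- saucer: blue ceramic saucer, 120 mm across, 16 mm high. Origin: centre of its underside. Leave alone.
- canister: square plastic canister, 92 by 92 mm, 105 mm tall, flip latch shut on one side; the glass bowl stands on its lid. Origin: centre of its underside. Leave alone.
- bowl: small frosted glass bowl, 84 mm across, 40 mm high, standing on the canister (its rim 145 mm above the ledge). Origin: centre of its underside. Leave alone.
- spoon: steel spoon, 131 mm long, with a round bowl, lying on the ledge. Origin: on its underside, near mid length; x along it to the bowl of the spoon. Leave alone.
- tumbler: glass tumbler, 66 mm across, 75 mm tall. Origin: centre of its underside. Leave alone.
Things that resemble listed ones, but are neither listed nor needed, are in the scene too. What is shaped like the part that bears lid_d but red is not meant.

How it is judged:
On the way, in this order (a step that is already met when the one before it is completed fails the run):
1. the loose lid is pressed near its edge and rocks: it tilts by more than 0.04 rad (angle between any of lid_a, lid_b, lid_c, lid_d's own z axis and vertical above 0.04 rad), for 0.05 s.
2. the loose lid has gone down home: more than 4.5 mm lower than at the start (distance of any of lid_a, lid_b, lid_c, lid_d from where it was at the start of the episode above 0.0045 m), for 0.2 s.
At the end, for the whole second after the job is handed in: The lid that was loose has gone down by more than 4.5 mm of its 5.3 to 5.9 mm (a lid cannot stay raised, and the firm ones cannot go down), all four lids are level within 0.025 rad and at rest, and every other thing is within 30 mm of where it stood (distance of any of lid_a, lid_b, lid_c, lid_d from where it was at the start of the episode above 0.0045 m and angle between each of lid_a, lid_b, lid_c, lid_d's own z axis and vertical below 0.025 rad and linear speed of each of lid_a, lid_b, lid_c, lid_d below 0.005 m/s and distance of each of gourd, bombilla, saucer, canister, bowl, spoon, tumbler from where it was at the start of the episode below 0.03 m); the robot touches nothing.
It fails at once if a lid was lifted (its centre moved more than 12 mm) (distance of any of lid_a, lid_b, lid_c, lid_d from where it was at the start of the episode above 0.012 m).
It fails at once if a lid was hit or pressed with more than 60 N (contact force between the fingers and lid_a above 60 N or contact force between the fingers and lid_b above 60 N or contact force between the fingers and lid_c above 60 N or contact force between the fingers and lid_d above 60 N).
It fails at once if one of the other things was moved more than 30 mm, or lifted (distance of any of gourd, bombilla, saucer, canister, bowl, spoon, tumbler from where it was at the start of the episode above 0.03 m).
It fails at once if the gourd, saucer, canister, bowl or tumbler was tipped over (angle between gourd's own z axis and vertical above 0.6 rad or angle between saucer's own z axis and vertical above 0.3 rad or angle between any of canister, bowl's own z axis and vertical above 0.4 rad or angle between tumbler's own z axis and vertical above 0.5 rad).
It also fails if it takes over 48 s, if anything falls off the work surface, if the arm or the gripper's body presses on something with over 40 N, if the wrist force passes 120 N, or if a joint passes its speed limit or range.

ROBOT

A 7-joint arm with a two-finger parallel gripper is mounted at the origin on the work surface. World frame = base frame: x ahead of the robot, y to its left, z up, the work surface at z = 0. Lengths are in m, angles in rad, forces in N, time in s.
With the tool pointing down it reaches from about 0.4 to 0.85 m from the base axis. Payload 10.4 kg.
Tool frame: the origin (TCP) lies on the centre line of the jaws, within the pads' length; the fingertips stand 11 mm ahead of it and the grasp point (between the pads) lies 8 mm behind it; z points along the fingers, y is the line along which they close (so a half turn about z gives the same grasp; the last joint's range is limited). The gripper opens to 87 mm and grips with 3 to 60 N. Pads are 19 mm wide; open, the fingers measure 117 mm over their backs; the gripper's body (75 mm by 190 mm) begins 51 mm behind the grasp point.
Start: joints at [-1.151, 0.332, -0.065, 1.46, 0.022, 1.35, -0.088], TCP at [0.268, 0.565, 0.234] pointing down, gripper open.
Joint ranges: [-2.6, 2.6], [-0.5, 2.12], [-1.47, 1.34], [0.16, 2.42], [-1.27, 4.41], [0.06, 2.06], [-2.6, 2.6]. Speed limits (rad/s): [2.22, 2.22, 2.79, 2.79, 3.14, 3.14, 3.14].

INTERFACE

Orientations are given as a unit quaternion [x, y, z, w].
In Python, from bench import r gives the robot as it stands.
- The arm moves only by the shell command python3 -m pendant 'ROWS' [OPENING] [FORCE]. ROWS is JSON, a list of rows, each a list of 4 numbers: the shift along the tool's x, y, z in m, then the turn about the tool's z in rad. A call has 1 to 8 rows; each row shifts and turns the commanded pose from where the row before left it, along the tool's axes as they then stand; what a row does not reach is not made up. A row lasts 1/12 s, in which the tool goes at most 41.7 mm and 7.16 degrees, less where a joint would pass 70% of its speed; a pose out of reach is approached as far as the arm can. A call with a gripper value outside its range is refused whole. OPENING is the opening, from 0 (shut) to 1 (fully open), set as the call begins (- or left out, the last holds). The fingers move at their own pace and stop on an object; FORCE is the grip in N (left out, the last holds). Time passes only in rows, so rows that do not move let the fingers close. It gives the time, the measured TCP pose, the force, the opening and the grip force at its end, in the units of the state.
- r.read_state(): the state, without advancing time (a new reading comes with each control period).
- r.camera(name): name is "scene" or "top"; returns a dict with "img" (420x560x3 uint8, red, green, blue), "camera_matrix" (3x3 intrinsics, pixels), "xyz" and "attitude" of the camera in the world. Camera axes: x right, y down, z forward; pixel columns grow to the right and rows downward; lengths in m; the calibration is good to about 2 mm. A picture is of the moment at which its call begins. There is no depth.
- r.close_job(): hands the job in; it is judged then, once.
Trained networks look in the newest picture that a camera, given by its name, has taken for a name from the list of things; names that differ only in an ending like _2 or _b are one class to them, and where a whole thing is asked for, a point or a joint stands for the part that bears it (a point fixed in the world has none). Each returns a list of dicts, best first, with "score" (0 to 1); they miss things now and then, are a little off and sometimes report something else, mostly with a low value. They report only what shows in the picture. A call takes as long as a camera call. They do not tell look-alikes from the thing itself.
- r.outline_of(thing, camera): "mask" (420x560 bool, what is visible of it) and "bbox" ([centre column, centre row, width, height] in pixels, round what is visible of it).
The state is a dict: "time": time; "joint_positions": joint angles; "joint_vel": joint speeds; "joint_torque": joint torques, N m; "ee_pos": TCP position; "eef_rot": TCP orientation; "ft_force": force on the tool from outside, world axes, zero at the start; "torque": the same for the moment, N m; "width": finger opening in m; "grip_force": force on a finger pad.
Only numpy, scipy, OpenCV 4.12 (cv2) and the standard library are available. Lean on these libraries where they do the work, as an engineer would, in place of code of your own. Each camera call takes 0.05 s, during which the arm holds its last target. There are 200 camera calls.

## Working session

There is one attempt and no reset: what is moved stays moved. The work goes in short steps, Python scripts to look and compute and a shell command to move; the robot and the scene stay as the last step left them, time stands still between calls to the robot, and variables do not carry over. Pictures are saved under pics/ and viewed, at most 10 in all, crops included, and the job is handed in when it is done.

```bash
mkdir -p pics; ls
cat > h.py <<'E'
from bench import r
import numpy as np,cv2
from scipy.spatial.transform import Rotation as R
def cam(n):
    c=r.camera(n); a=np.array(c["attitude"],float)
    c["R"]=a if a.shape==(3,3) else R.from_quat(a).as_matrix()
    return c
def ray(c,uv,z):
    d=c["R"]@np.linalg.inv(c["camera_matrix"])@np.array([uv[0],uv[1],1.])
    p=np.array(c["xyz"]); return p+d*(z-p[2])/d[2]
E
python3 - <<'E'
from h import *
s=r.read_state(); print(s)
for n in("top","scene"):
    c=cam(n); cv2.imwrite(f"pics/{n}0.png",c["img"][:,:,::-1]); print(n,c["xyz"],c["attitude"],c["camera_matrix"])
    for t in("lid_a","gourd","canister","tumbler","saucer","bowl"):
        for o in r.outline_of(t,n):
            z={"lid_a":.118}.get(t,.05); print(n,t,round(o["score"],2),np.round(o["bbox"]),np.round(ray(c,o["bbox"][:2],z),3))
E
```

```text
pics
{'time': 0.0, 'joint_positions': array([-1.15059143,  0.33286328, -0.06472177,  1.46094638,  0.02156284,
        1.34988522, -0.08851366]), 'joint_vel': array([-0.00122689, -0.00179144,  0.00090246, -0.00076169, -0.00110237,
        0.00108933, -0.00055254]), 'joint_torque': array([-5.51001813e-04, -6.23265052e+01,  2.41896871e-02, -3.89884615e+01,
       -6.14009541e-02,  4.00108576e-02,  1.37115726e-04]), 'ee_pos': array([0.26761973, 0.564394  , 0.23275692]), 'eef_rot': array([ 2.19588318e-01,  9.75592371e-01, -6.89518202e-04, -1.43920154e-04]), 'ft_force': array([ 0.52522968,  0.32138794, -0.12231195]), 'torque': array([0.0374777 , 0.02359968, 0.00921971]), 'grip_force': 0.0, 'width': 0.08694471025071734}
top [ 0.44117359 -0.06691414  1.05445613] [-0.69790382  0.71452816 -0.03480845  0.0341779 ] [[467.73617934   0.         279.6381357 ]
 [  0.         467.73617934 204.21498089]
 [  0.           0.           1.        ]]
top lid_a 0.91 [430. 209.  51.  46.] [ 0.516 -0.371  0.118]
top lid_a 0.81 [282. 153.  46.  42.] [ 0.637 -0.076  0.118]
top lid_a 0.73 [214. 225.  44.  45.] [
[... 972 characters left out ...]
  0.           1.        ]]
scene lid_a 0.97 [306. 176.  34.  26.] [0.513 0.047 0.118]
scene lid_a 0.9 [250. 155.  34.  26.] [0.346 0.04  0.118]
scene lid_a 0.9 [177. 292.  53.  43.] [ 0.531 -0.375  0.118]
scene lid_a 0.88 [167. 191.  41.  30.] [ 0.295 -0.191  0.118]
scene lid_a 0.65 [324. 232.  39.  32.] [ 0.651 -0.096  0.118]
scene lid_a 0.58 [207. 234.  44.  41.] [ 0.469 -0.241  0.118]
scene lid_a 0.19 [252. 232.  46.  27.] [ 0.537 -0.182  0.118]
scene gourd 0.97 [280. 316.  48.  73.] [ 0.672 -0.271  0.05 ]
scene tumbler 0.38 [254. 232.  47.  27.] [ 0.488 -0.124  0.05 ]
scene saucer 0.92 [254. 231.  50.  29.] [ 0.487 -0.121  0.05 ]
scene bowl 0.93 [372. 193.  40.  32.] [0.636 0.166 0.05 ]
```

View pics/top0.png

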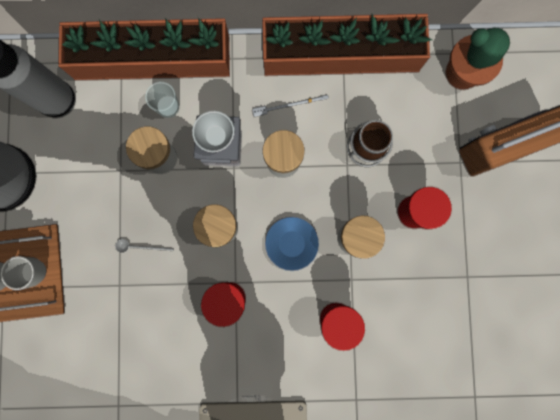

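View pics/scene0.png

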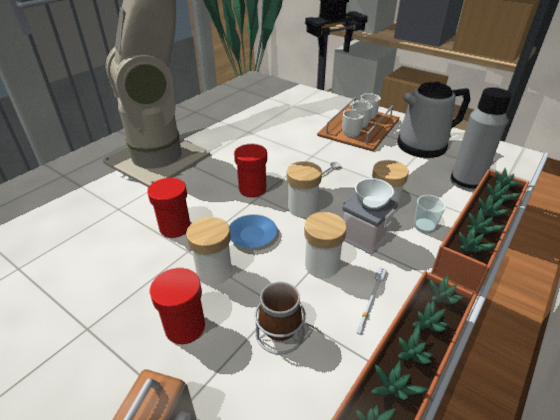

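Wooden-topped jars are at top-view pixels (148,150), (214,225), (284,152) and (363,238). The look-alikes are the red-topped jars at (430,208), (223,303) and (343,328), which I reject by colour. I'll check the choice in a crop and refine the centres.

```bash
cat >> h.py <<'E'
def go(x,y,z,axis=None):
    """remaining shift in tool axes; axis = wanted world direction (deg) of the tool y line"""
    s=r.read_state(); M=R.from_quat(s["eef_rot"]).as_matrix(); d=M.T@(np.array([x,y,z])-s["ee_pos"])
    o="shift %s pos %s F %s t %.2f"%(np.round(d,4),np.round(s["ee_pos"],4),np.round(s["ft_force"],2),s["time"])
    a=np.degrees(np.arctan2(M[1,1],M[0,1])); o+=" yaxis %.1f"%a
    if axis is not None: o+=" turn %.3f"%(-np.radians((axis-a+90)%180-90))
    print(o)
E
python3 - <<'E'
from h import *
c=cam("top"); im=c["img"]; 
for o in r.outline_of("lid_a","top"):
    m=o["mask"]; col=im[m].mean(0)
    u=cv2.minEnclosingCircle(np.argwhere(m)[:,::-1].astype(np.float32))[0]
    print(round(o["score"],2),np.round(o["bbox"]),col.round(),ray(c,o["bbox"][:2],.105).round(3),ray(c,u,.105).round(3))
cv2.imwrite("pics/crop.png",cv2.resize(im[90:280,100:400],None,fx=2.6,fy=2.6)[:,:,::-1])
s=cam("scene")
for uv in((424,145),(470,185),(430,240),(360,330)): print(uv,ray(s,uv,0).round(3))
go(.36,.32,.23,0)
E
```

```text
0.97 [213. 225.  43.  44.] [150. 123.  87.] [0.495 0.067 0.105] [0.494 0.066 0.105]
0.95 [147. 151.  47.  42.] [126. 104.  73.] [0.651 0.203 0.105] [0.658 0.201 0.105]
0.93 [362. 239.  43.  42.] [171. 141. 100.] [ 0.46  -0.234  0.105] [ 0.462 -0.236  0.105]
0.65 [224. 304.  44.  43.] [102.  27.  25.] [0.337 0.047 0.105] [0.336 0.049 0.105]
0.63 [284. 152.  46.  44.] [167. 138.  98.] [ 0.642 -0.081  0.105] [ 0.643 -0.079  0.105]
0.6 [344. 327.  43.  47.] [165.  46.  43.] [ 0.285 -0.19   0.105] [ 0.285 -0.187  0.105]
0.59 [430. 210.  48.  44.] [159.  42.  40.] [ 0.514 -0.374  0.105] [ 0.519 -0.371  0.105]
(424, 145) [0.628 0.567 0.   ]
(470, 185) [0.815 0.43  0.   ]
(430, 240) [0.807 0.145 0.   ]
(360, 330) [ 0.791 -0.176  0.   ]
shift [-0.1882 -0.1816  0.0036] pos [0.2678 0.5647 0.2336] F [0.17 0.01 0.09] t 0.85 yaxis 64.6 turn 1.128
```

View pics/crop.png

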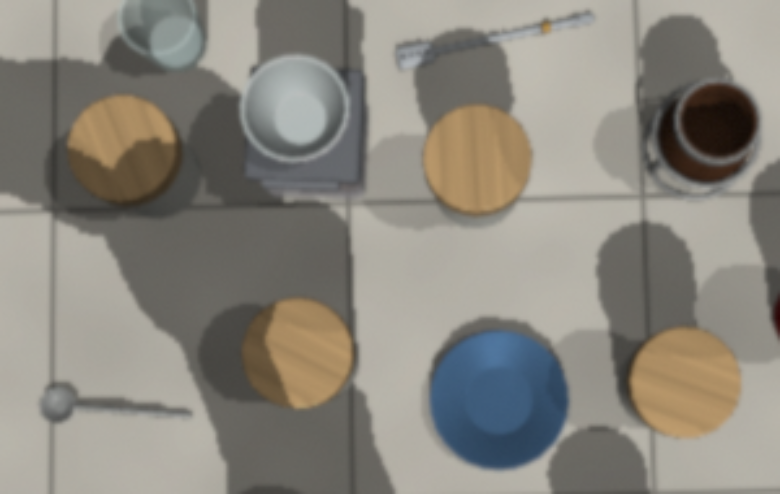

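The crop shows four plain wooden discs at about (148,147), (215,226), (284,151) and (363,237) in full-image pixels, with no red ones among them. I'll close the fingers and move towards the second.

```bash
python3 -m pendant '[[-0.0235,-0.0227,0,0],[-0.0235,-0.0227,0,0],[-0.0235,-0.0227,0,0],[-0.0235,-0.0227,0,0],[-0.0235,-0.0227,0,0],[-0.0235,-0.0227,0,0],[-0.0235,-0.0227,0,0],[-0.0235,-0.0227,0,0]]' 0 20
python3 -c "
from h import *
go(.466,.076,.165)"
```

```text
time: 1.52
ee_pos: [0.3602, 0.3186, 0.2338]
eef_rot: [0.22, 0.976, 0.0, 0.0]
ft_force: [0.1, -0.1, -0.2]
width: 0.042
grip_force: 0.0
shift [-0.1995 -0.1739  0.0686] pos [0.3602 0.3186 0.2338] F [ 0.14 -0.13 -0.21] t 1.52 yaxis 64.6
```

```bash
python3 -m pendant '[[-0.0285,-0.0248,0.003,0],[-0.0285,-0.0248,0.005,0],[-0.0285,-0.0248,0.01,0],[-0.0285,-0.0248,0.01,0],[-0.0285,-0.0248,0.01,0],[-0.0285,-0.0248,0.01,0],[-0.0285,-0.0248,0.01,0],[0,0,0.006,0]]' 0 20
python3 -c "
from h import *
go(.466,.076,.132)
c=cam('scene'); cv2.imwrite('pics/s1.png',cv2.resize(c['img'][100:300,150:450],None,fx=2.5,fy=2.5)[:,:,::-1])"
```

```text
time: 2.18
ee_pos: [0.4676, 0.0705, 0.1691]
eef_rot: [0.224, 0.975, -0.001, 0.001]
ft_force: [-0.3, 1.0, 0.3]
width: 0.001
grip_force: 0.0
shift [0.0039 0.0043 0.0371] pos [0.4676 0.0705 0.1691] F [-0.28  1.04  0.34] t 2.18 yaxis 64.1
```

View pics/s1.png

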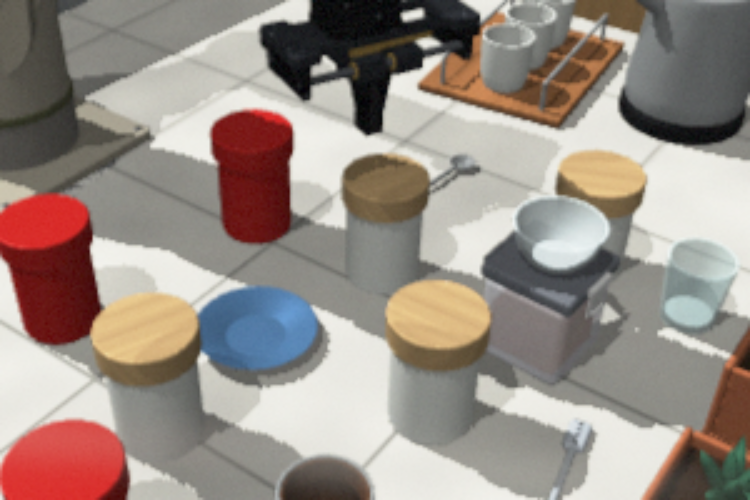

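The picture shows the closed fingers over the far-left edge of the lid at crop (385,185), clear of everything. I'll descend in small steps.

```bash
python3 -m pendant '[[0.002,0.002,0.01,0],[0,0,0.01,0],[0,0,0.008,0],[0,0,0.004,0],[0,0,0,0]]'
python3 -m pendant '[[0,0,0.001,0],[0,0,0.001,0],[0,0,0,0]]'
python3 -m pendant '[[0,0,0.001,0],[0,0,0,0]]'
```

```text
time: 2.65
ee_pos: [0.464, 0.081, 0.1364]
eef_rot: [0.219, 0.976, -0.0, -0.001]
ft_force: [-0.0, 0.3, -0.1]
width: 0.0006
grip_force: 0.0
time: 2.9
ee_pos: [0.4649, 0.0806, 0.1357]
eef_rot: [0.219, 0.976, 0.0, 0.0]
ft_force: [0.1, -0.1, -0.2]
width: 0.0008
grip_force: 0.0
time: 3.07
ee_pos: [0.4648, 0.0805, 0.1346]
eef_rot: [0.22, 0.976, 0.0, 0.0]
ft_force: [0.2, 0.1, -0.2]
width: 0.0006
grip_force: 0.0
```

```bash
for i in 1; do python3 -m pendant '[[0,0,0.001,0],[0,0,0,0]]'|sed -n '1,2p;4p'; python3 -m pendant '[[0,0,0.001,0],[0,0,0,0]]'|sed -n '1,2p;4p';python3 -m pendant '[[0,0,0.001,0],[0,0,0,0]]'|sed -n '1,2p;4p'; done
```

```text
time: 3.23
ee_pos: [0.4648, 0.0804, 0.1335]
ft_force: [0.2, -0.7, 0.3]
time: 3.4
ee_pos: [0.4647, 0.0804, 0.1324]
ft_force: [-0.5, 0.1, 0.0]
time: 3.57
ee_pos: [0.4647, 0.0804, 0.1314]
ft_force: [-0.2, -0.1, -0.0]
```

```bash
for i in 1; do python3 -m pendant '[[0,0,0.001,0],[0,0,0,0]]'|sed -n '2p;4p'; python3 -m pendant '[[0,0,0.001,0],[0,0,0,0]]'|sed -n '2p;4p';python3 -m pendant '[[0,0,0.001,0],[0,0,0,0]]'|sed -n '2p;4p'; done
```

```text
ee_pos: [0.4647, 0.0804, 0.1304]
ft_force: [0.6, 0.5, 1.1]
ee_pos: [0.4648, 0.0805, 0.1296]
ft_force: [-0.5, -0.1, 2.2]
ee_pos: [0.4648, 0.0806, 0.1291]
ft_force: [-4.2, -0.4, 10.0]
```

Firm: the force jumped to 10 N within about 0.5 mm. On to the next lid.

```bash
python3 -m pendant '[[0,0,-0.015,0],[0,0,-0.03,0],[0,0,0,0]]'|sed -n '2p;4p'
python3 -c "
from h import *
go(.628,.210,.140)"
```

```text
ee_pos: [0.4669, 0.0808, 0.1778]
ft_force: [0.9, -0.2, 0.6]
shift [-0.09    0.1856  0.039 ] pos [0.4669 0.0808 0.1778] F [ 0.85 -0.23  0.62] t 4.32 yaxis 64.6
```

```bash
python3 -m pendant '[[-0.015,0.031,0,0],[-0.015,0.031,0,0],[-0.015,0.031,0,0],[-0.015,0.031,0,0],[-0.015,0.031,0,0],[-0.015,0.031,0.01,0],[0,0,0.015,0],[0,0,0.005,0]]'|sed -n '2p;4p'
python3 -m pendant '[[0,0,0.005,0],[0,0,0.003,0],[0,0,0,0]]'|sed -n '2p;4p'
python3 -c "
from h import *
go(.628,.210,.134)"
```

```text
ee_pos: [0.6254, 0.211, 0.1402]
ft_force: [-1.0, -0.7, 0.5]
ee_pos: [0.6254, 0.209, 0.1358]
ft_force: [0.3, -0.3, 0.1]
shift [-0.0019  0.002   0.0018] pos [0.6254 0.209  0.1358] F [ 0.34 -0.26  0.12] t 5.23 yaxis 64.6
```

```bash
python3 -m pendant '[[0,0,0.002,0],[0,0,0,0]]'|sed -n '2p;4p'; python3 -m pendant '[[0,0,0.001,0],[0,0,0,0]]'|sed -n '2p;4p';python3 -m pendant '[[0,0,0.001,0],[0,0,0,0]]'|sed -n '2p;4p'; python3 -m pendant '[[0,0,0.001,0],[0,0,0,0]]'|sed -n '2p;4p'
```

```text
ee_pos: [0.6258, 0.2097, 0.1343]
ft_force: [0.1, -0.7, 0.4]
ee_pos: [0.6258, 0.21, 0.133]
ft_force: [-1.0, 0.2, -0.4]
ee_pos: [0.6258, 0.2099, 0.1315]
ft_force: [0.4, 0.1, -0.0]
ee_pos: [0.6257, 0.2099, 0.1304]
ft_force: [1.1, 0.2, 0.4]
```

```bash
python3 -m pendant '[[0,0,0.001,0],[0,0,0,0]]'|sed -n '2p;4p'; python3 -m pendant '[[0,0,0.001,0],[0,0,0,0]]'|sed -n '2p;4p';python3 -m pendant '[[0,0,0.001,0],[0,0,0,0]]'|sed -n '2p;4p'
```

```text
ee_pos: [0.6257, 0.2099, 0.1293]
ft_force: [0.6, -0.5, -0.2]
ee_pos: [0.6257, 0.2099, 0.1284]
ft_force: [-0.6, -0.2, -0.3]
ee_pos: [0.6257, 0.2099, 0.1274]
ft_force: [-1.1, 0.5, -0.2]
```

```bash
python3 -m pendant '[[0,0,0.001,0],[0,0,0,0]]'|sed -n '2p;4p'; python3 -m pendant '[[0,0,0.001,0],[0,0,0,0]]'|sed -n '2p;4p';python3 -m pendant '[[0,0,0.001,0],[0,0,0,0]]'|sed -n '2p;4p'
```

```text
ee_pos: [0.6258, 0.21, 0.1267]
ft_force: [-1.0, -0.1, 2.3]
ee_pos: [0.6258, 0.21, 0.1263]
ft_force: [-3.5, -0.4, 8.0]
ee_pos: [0.6258, 0.2101, 0.1261]
ft_force: [-6.5, -1.4, 13.2]
```

Firm as well. Third lid.

```bash
python3 -m pendant '[[0,0,-0.015,0],[0,0,-0.035,0],[0,0,-0.015,0],[0,0,0,0]]'|sed -n '2p;4p'
python3 -c "
from h import *
go(.614,-.066,.140)"
```

```text
ee_pos: [0.6277, 0.2104, 0.194]
ft_force: [0.6, -0.4, -0.0]
shift [-0.1058 -0.2558  0.0532] pos [0.6277 0.2104 0.194 ] F [ 0.6  -0.4  -0.03] t 7.23 yaxis 64.6
```

```bash
python3 -m pendant '[[-0.0132,-0.032,0,0],[-0.0132,-0.032,0,0],[-0.0132,-0.032,0,0],[-0.0132,-0.032,0,0],[-0.0132,-0.032,0,0],[-0.0132,-0.032,0,0],[-0.0132,-0.032,0,0],[-0.0132,-0.032,0,0]]'|sed -n '2p;4p'
python3 -m pendant '[[0,0,0.015,0],[0,0,0.02,0],[0,0,0.015,0],[0,0,0.005,0],[0,0,0,0]]'|sed -n '2p;4p'
python3 -c "
from h import *
go(.614,-.066,.134)"
```

```text
ee_pos: [0.6109, -0.0682, 0.1889]
ft_force: [0.4, 0.1, -0.2]
ee_pos: [0.6105, -0.0666, 0.133]
ft_force: [-0.1, 0.1, 0.8]
shift [-0.0029  0.002  -0.001 ] pos [ 0.6105 -0.0666  0.133 ] F [-0.13  0.09  0.85] t 8.32 yaxis 64.6
```

```bash
python3 -m pendant '[[0,0,0.001,0],[0,0,0,0]]'|sed -n '2p;4p'; python3 -m pendant '[[0,0,0.001,0],[0,0,0,0]]'|sed -n '2p;4p';python3 -m pendant '[[0,0,0.001,0],[0,0,0,0]]'|sed -n '2p;4p'
```

```text
ee_pos: [0.6118, -0.0665, 0.1339]
ft_force: [0.6, 0.1, 1.0]
ee_pos: [0.6118, -0.0665, 0.1328]
ft_force: [0.7, 0.1, 0.0]
ee_pos: [0.6117, -0.0665, 0.1319]
ft_force: [-0.9, 0.1, 2.5]
```

```bash
python3 -m pendant '[[0,0,0.001,0],[0,0,0,0]]'|sed -n '2p;4p'; python3 -m pendant '[[0,0,0.0005,0],[0,0,0,0]]'|sed -n '2p;4p'
```

```text
ee_pos: [0.6117, -0.0665, 0.1315]
ft_force: [-3.7, 0.9, 8.3]
ee_pos: [0.6117, -0.0665, 0.1314]
ft_force: [-6.4, 0.7, 12.0]
```

Also firm, so the fourth should be the loose one; I'll still rock-test it.

```bash
python3 -m pendant '[[0,0,-0.015,0],[0,0,-0.03,0],[0,0,0,0]]'|sed -n '2p;4p'
python3 -c "
from h import *
go(.437,-.222,.140)"
```

```text
ee_pos: [0.6137, -0.0671, 0.1801]
ft_force: [1.1, -1.1, 0.6]
shift [ 0.0934 -0.2158  0.0389] pos [ 0.6137 -0.0671  0.1801] F [ 1.1  -1.06  0.65] t 9.40 yaxis 64.6
```

```bash
python3 -m pendant '[[0.0156,-0.036,0,0],[0.0156,-0.036,0,0],[0.0156,-0.036,0,0],[0.0156,-0.036,0,0],[0.0156,-0.036,0,0],[0.0156,-0.036,0.01,0],[0,0,0.015,0],[0,0,0.01,0]]'|sed -n '2p;4p'
python3 -m pendant '[[0,0,0.004,0],[0,0,0.003,0],[0,0,0,0],[0,0,0,0]]'|sed -n '2p;4p'
python3 -c "
from h import *
go(.437,-.222,.134)"
```

```text
ee_pos: [0.433, -0.2232, 0.1396]
ft_force: [1.8, 1.1, 0.9]
ee_pos: [0.4353, -0.2211, 0.1333]
ft_force: [0.1, 1.2, 0.4]
shift [-0.002  -0.0001 -0.0007] pos [ 0.4353 -0.2211  0.1333] F [0.06 1.23 0.42] t 10.40 yaxis 64.7
```

```bash
python3 -m pendant '[[0,0,0.001,0],[0,0,0,0]]'|sed -n '2p;4p'; python3 -m pendant '[[0,0,0.001,0],[0,0,0,0]]'|sed -n '2p;4p';python3 -m pendant '[[0,0,0.001,0],[0,0,0,0]]'|sed -n '2p;4p'
```

```text
ee_pos: [0.435, -0.2213, 0.1323]
ft_force: [-0.6, 0.2, 1.9]
ee_pos: [0.4346, -0.2213, 0.1313]
ft_force: [-0.7, 3.1, 5.0]
ee_pos: [0.4345, -0.2213, 0.1303]
ft_force: [-2.6, 2.4, 7.2]
```

It yields about 3 mm for 7 N, a much softer response than the others. I'll hold briefly, then move to the middle.

```bash
python3 -m pendant '[[0,0,0,0],[0,0,0,0]]'|sed -n '2p;4p'
python3 -c "
from h import *
c=cam('scene'); cv2.imwrite('pics/s2.png',cv2.resize(c['img'][170:300,150:350],None,fx=4,fy=4,interpolation=2)[:,:,::-1])"
python3 -m pendant '[[0,0,-0.001,0],[0,0,0,0]]'|sed -n '2p;4p'
python3 -m pendant '[[0,0,-0.008,0],[0,0,-0.004,0],[0,0,0,0]]'|sed -n '2p;4p'
python3 -c "
from h import *
go(.464,-.235,.136)"
```

```text
ee_pos: [0.4346, -0.2213, 0.1304]
ft_force: [-2.3, 2.4, 6.3]
ee_pos: [0.4349, -0.2215, 0.1314]
ft_force: [0.1, 2.4, 3.2]
ee_pos: [0.4348, -0.2221, 0.1441]
ft_force: [0.1, -0.9, 0.0]
shift [-0.0319  0.0009  0.0081] pos [ 0.4348 -0.2221  0.1441] F [ 0.11 -0.94  0.04] t 11.53 yaxis 64.6
```

View pics/s2.png

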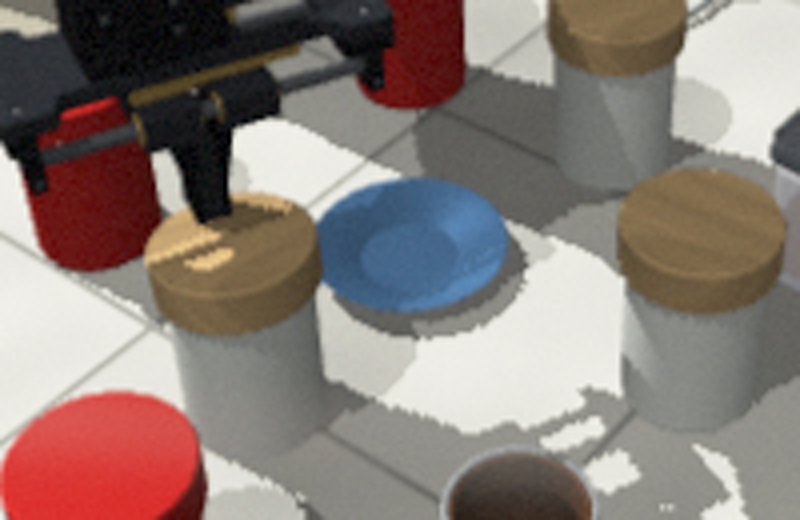

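The picture shows the fingertip on the far edge of the lid at crop (215,215), with the lid dipping there and springing back on release. Now I'll press on the middle.

```bash
python3 -m pendant '[[-0.02,0.001,0,0],[-0.012,0,0,0],[0,0,0.008,0],[0,0,0.002,0],[0,0,0,0]]'|sed -n '2p;4p'
python3 -m pendant '[[0,0,0.001,0],[0,0,0.001,0],[0,0,0.001,0],[0,0,0,0]]'|sed -n '2p;4p'
python3 -m pendant '[[0,0,0.001,0],[0,0,0.001,0],[0,0,0,0]]'|sed -n '2p;4p'
python3 -m pendant '[[0,0,0.001,0],[0,0,0,0]]'|sed -n '2p;4p'
```

```text
ee_pos: [0.4631, -0.2344, 0.1324]
ft_force: [-0.1, -0.5, -0.6]
ee_pos: [0.463, -0.2344, 0.1303]
ft_force: [-1.6, 1.1, 4.3]
ee_pos: [0.463, -0.2344, 0.1283]
ft_force: [-2.2, 0.8, 5.6]
ee_pos: [0.463, -0.2344, 0.1275]
ft_force: [-3.1, 1.1, 6.7]
```

```bash
python3 -m pendant '[[0,0,0.001,0],[0,0,0,0]]'|sed -n '2p;4p'
python3 -m pendant '[[0,0,0.001,0],[0,0,0,0]]'|sed -n '2p;4p'
python3 -m pendant '[[0,0,0.001,0],[0,0,0,0]]'|sed -n '2p;4p'
```

```text
ee_pos: [0.4631, -0.2344, 0.1273]
ft_force: [-7.2, 2.7, 17.4]
ee_pos: [0.4632, -0.2345, 0.1272]
ft_force: [-10.1, 3.5, 27.4]
ee_pos: [0.4633, -0.2345, 0.127]
ft_force: [-15.8, 6.0, 38.3]
```

It stops hard at 38 N, about 5.5 mm below first contact. I'll back off, then touch down lightly again to confirm the lid stayed down.

```bash
python3 -m pendant '[[0,0,-0.003,0],[0,0,-0.005,0],[0,0,0,0],[0,0,0,0]]'|sed -n '2p;4p'
python3 -m pendant '[[0.02,0,0,0],[0.01,0,0,0],[0,0,0.003,0],[0,0,0,0],[0,0,0,0]]'|sed -n '2p;4p'
```

```text
ee_pos: [0.4635, -0.2343, 0.132]
ft_force: [0.1, 0.1, 0.3]
ee_pos: [0.4369, -0.2216, 0.1288]
ft_force: [0.7, -0.2, -0.5]
```

```bash
python3 -m pendant '[[0,0,0.001,0],[0,0,0,0]]'|sed -n '2p;4p'
python3 -m pendant '[[0,0,0.001,0],[0,0,0,0]]'|sed -n '2p;4p'
python3 -m pendant '[[0,0,0.0005,0],[0,0,0,0]]'|sed -n '2p;4p'
python3 -m pendant '[[0,0,-0.02,0],[0,0,-0.035,0],[0,0,-0.04,0],[0,0,0,0],[0,0,0,0],[0,0,0,0]]'
python3 -c "
from h import *
c=cam('scene'); cv2.imwrite('pics/s3.png',c['img'][:,:,::-1])"
```

```text
ee_pos: [0.4369, -0.2218, 0.1278]
ft_force: [-0.3, 0.2, 0.6]
ee_pos: [0.4369, -0.2218, 0.1273]
ft_force: [-2.0, -0.5, 5.6]
ee_pos: [0.4369, -0.2218, 0.1272]
ft_force: [-4.8, 1.8, 9.6]
time: 14.95
ee_pos: [0.4366, -0.2216, 0.2211]
eef_rot: [0.22, 0.976, 0.0, -0.0]
ft_force: [0.3, 1.2, -1.0]
width: 0.0006
grip_force: 0.0
```

View pics/s3.png

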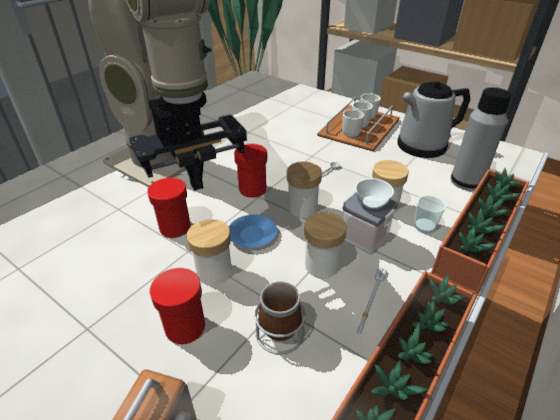

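The lid at (209,238) is now firm and level, everything else stands where it was, and the hand is clear above.

```bash
python3 -c "
from bench import r
print(r.close_job())"
```

```text
the job is handed in; nothing more can be done
None
```

The loose lid was the one at about (0.464, -0.235); it rocked when pressed at its edge, I pressed it about 5.5 mm down to a hard stop, it tested firm afterwards, and I handed the job in with the hand clear (no verdict came back).

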